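Put the scale's check weights back in order of size

TASK

Put the four steel check weights for the bench scale back on their wooden stand in order of size: the smallest on the seat next to the round post, then one to each seat, growing to the largest at the other end. Stand each upright in the middle of its seat, knock none of them over, and leave the steel beaker where it is.

Things in the scene. Friction and masses are not known exactly. Their poses are not given: they have to be found in the camera images.
- weight_tiny_mid (a point): the smallest of four loose check weights of bare steel: an upright round cylinder 22 mm in diameter and 27 mm high, with a small knob of 13 mm diameter on top, 38 mm high over all, about 80 g. The point lies on its axis half-way up (19 mm above its underside); z points up along its axis. It starts upright on the table.
- weight_small_mid (a point): the second smallest of four loose check weights of bare steel: an upright round cylinder 30 mm in diameter and 36 mm high, with a small knob of 18 mm diameter on top, 50 mm high over all, about 200 g. The point lies on its axis half-way up (25 mm above its underside); z points up along its axis. It starts upright on the table.
- weight_medium_mid (a point): the second largest of four loose check weights of bare steel: an upright round cylinder 39 mm in diameter and 46 mm high, with a small knob of 23 mm diameter on top, 62 mm high over all, about 430 g. The point lies on its axis half-way up (31 mm above its underside); z points up along its axis. It starts upright on the table.
- weight_large_mid (a point): the largest of four loose check weights of bare steel: an upright round cylinder 48 mm in diameter and 56 mm high, with a small knob of 29 mm diameter on top, 74 mm high over all, about 750 g. The point lies on its axis half-way up (37 mm above its underside); z points up along its axis. It starts upright on the table.
- seat_a: one of four equal round seats of black rubber, 58 mm in diameter and 3 mm thick, with a thin grey ring near the edge, in a row 80 mm apart along a fixed wooden bar (392 x 74 x 10 mm) that lies on the table. The letters say nothing of the order in the row. The origin is the centre of its underside, so its top is 3 mm above it and 13 mm above the table. Fixed.
- seat_b: one of four equal round seats of black rubber, 58 mm in diameter and 3 mm thick, with a thin grey ring near the edge, in a row 80 mm apart along a fixed wooden bar (392 x 74 x 10 mm) that lies on the table. The letters say nothing of the order in the row. The origin is the centre of its underside, so its top is 3 mm above it and 13 mm above the table. Fixed.
- seat_c: one of four equal round seats of black rubber, 58 mm in diameter and 3 mm thick, with a thin grey ring near the edge, in a row 80 mm apart along a fixed wooden bar (392 x 74 x 10 mm) that lies on the table. The letters say nothing of the order in the row. The origin is the centre of its underside, so its top is 3 mm above it and 13 mm above the table. Fixed.
- seat_d: one of four equal round seats of black rubber, 58 mm in diameter and 3 mm thick, with a thin grey ring near the edge, in a row 80 mm apart along a fixed wooden bar (392 x 74 x 10 mm) that lies on the table. The letters say nothing of the order in the row. The origin is the centre of its underside, so its top is 3 mm above it and 13 mm above the table. Fixed.
- round_post: short round steel post, 26 mm in diameter and 30 mm high, fixed upright on the wooden bar at the one end of the row, on the line of the seats, 55 mm from the centre of the nearest seat (then 135, 215 and 295 mm to the next ones). The bar's other end has a low flat steel block (46 x 22 x 12 mm) in its place. Which end the post stands at changes. The origin is the centre of its underside, 10 mm above the table.
- beaker_mid (a point): empty steel beaker, 70 mm in diameter and 69 mm high, standing loose among the weights: not part of the job. The point lies on its axis, half-way up.
Mind the look-alikes: they are no part of the job. Leave any orange look-alike of the part that bears weight_small_mid alone.

How it is judged (in metres and radians):
At the end, for the whole second after the job is handed in: Each weight stands upright (within 0.1 rad) and at rest on its own rubber seat, its axis within 12 mm of the seat's centre: the smallest on the seat nearest the round post, the second smallest on the next, then the second largest, and the largest on the seat farthest from the post (((horizontal distance between weight_tiny_mid and seat_a below 0.012 m and z of weight_tiny_mid in the frame of seat_a between 0.017 and 0.027 m and horizontal distance between seat_a and round_post between 0 and 0.095 m) or (horizontal distance between weight_tiny_mid and seat_b below 0.012 m and z of weight_tiny_mid in the frame of seat_b between 0.017 and 0.027 m and horizontal distance between seat_b and round_post between 0 and 0.095 m) or (horizontal distance between weight_tiny_mid and seat_c below 0.012 m and z of weight_tiny_mid in the frame of seat_c between 0.017 and 0.027 m and horizontal distance between seat_c and round_post between 0 and 0.095 m) or (horizontal distance between weight_tiny_mid and seat_d below 0.012 m and z of weight_tiny_mid in the frame of seat_d between 0.017 and 0.027 m and horizontal distance between seat_d and round_post between 0 and 0.095 m)) and angle between each of weight_tiny_mid, weight_small_mid, weight_medium_mid, weight_large_mid's own z axis and vertical below 0.1 rad and linear speed of each of weight_tiny, weight_small, weight_medium, weight_large below 0.02 m/s and ((horizontal distance between weight_small_mid and seat_a below 0.012 m and z of weight_small_mid in the frame of seat_a between 0.023 and 0.033 m and horizontal distance between seat_a and round_post between 0.095 and 0.175 m) or (horizontal distance between weight_small_mid and seat_b below 0.012 m and z of weight_small_mid in the frame of seat_b between 0.023 and 0.033 m and horizontal distance between seat_b and round_post between 0.095 and 0.175 m) or (horizontal distance between weight_small_mid and seat_c below 0.012 m and z of weight_small_mid in the frame of seat_c between 0.023 and 0.033 m and horizontal distance between seat_c and round_post between 0.095 and 0.175 m) or (horizontal distance between weight_small_mid and seat_d below 0.012 m and z of weight_small_mid in the frame of seat_d between 0.023 and 0.033 m and horizontal distance between seat_d and round_post between 0.095 and 0.175 m)) and ((horizontal distance between weight_medium_mid and seat_a below 0.012 m and z of weight_medium_mid in the frame of seat_a between 0.029 and 0.039 m and horizontal distance between seat_a and round_post between 0.175 and 0.255 m) or (horizontal distance between weight_medium_mid and seat_b below 0.012 m and z of weight_medium_mid in the frame of seat_b between 0.029 and 0.039 m and horizontal distance between seat_b and round_post between 0.175 and 0.255 m) or (horizontal distance between weight_medium_mid and seat_c below 0.012 m and z of weight_medium_mid in the frame of seat_c between 0.029 and 0.039 m and horizontal distance between seat_c and round_post between 0.175 and 0.255 m) or (horizontal distance between weight_medium_mid and seat_d below 0.012 m and z of weight_medium_mid in the frame of seat_d between 0.029 and 0.039 m and horizontal distance between seat_d and round_post between 0.175 and 0.255 m)) and ((horizontal distance between weight_large_mid and seat_a below 0.012 m and z of weight_large_mid in the frame of seat_a between 0.035 and 0.045 m and horizontal distance between seat_a and round_post between 0.255 and 0.4 m) or (horizontal distance between weight_large_mid and seat_b below 0.012 m and z of weight_large_mid in the frame of seat_b between 0.035 and 0.045 m and horizontal distance between seat_b and round_post between 0.255 and 0.4 m) or (horizontal distance between weight_large_mid and seat_c below 0.012 m and z of weight_large_mid in the frame of seat_c between 0.035 and 0.045 m and horizontal distance between seat_c and round_post between 0.255 and 0.4 m) or (horizontal distance between weight_large_mid and seat_d below 0.012 m and z of weight_large_mid in the frame of seat_d between 0.035 and 0.045 m and horizontal distance between seat_d and round_post between 0.255 and 0.4 m))); the robot touches nothing.
It fails at once if a check weight is knocked over (angle between any of weight_tiny_mid, weight_small_mid, weight_medium_mid, weight_large_mid's own z axis and vertical above 0.6 rad).
It fails at once if the steel beaker is moved more than 30 mm from where it stood (distance of beaker_mid from where it was at the start of the episode above 0.03 m).
It also fails if it takes over 99 s, if anything falls off the work surface, if the arm or the gripper's body presses on something with over 40 N, if the wrist force passes 120 N, or if a joint passes its speed limit or range.

ROBOT

A 6-joint arm with a two-finger parallel gripper is mounted at the origin on a cart in front of the work surface, level with it; the furniture and walls round the work are solid. World frame = base frame: x ahead of the robot, y to its left, z up, the work surface at z = 0. Lengths are in mm, angles in degrees, forces in N, time in s.
With the tool pointing down it reaches from about 275 to 850 mm from the base axis. Payload 19 kg.
Tool frame: the origin (TCP) lies between the finger pads; the fingertips stand 8 mm ahead of it and the grasp point (between the pads) lies 11 mm behind it (env.tip_extent is the distance from the TCP to the fingertips, in mm); z points along the fingers, x is the direction in which the jaws open and shut, and the axes are right-handed (so a half turn about z gives the same grasp; the last joint's range is limited). The gripper opens to 85 mm and grips with 20 to 120 N. Pads are 22 mm wide; open, the fingers measure 114 mm over their backs; the gripper's body (76 mm by 85 mm) begins 54 mm behind the grasp point. The pads swing forward as they close: fully open they stand 13 mm farther back than shut.
Start: joints at [-72.479, 8.623, 82.357, -0, 89.026, -7.678], TCP at [244.782, -520.262, 239.267] pointing down, gripper open.
Joint ranges: [-160.23, 160.23], [-39.13, 120.54], [6.94, 153.29], [-79.49, 259.48], [9.18, 160.14], [-161.06, 161.06]. Speed limits (degrees/s): [108.29, 108.29, 127.2, 172.46, 172.46, 172.46].

INTERFACE

Orientations are given as a 3x3 rotation matrix whose columns are the frame's x, y, z axes.
In Python, from bench import get_obs, imaging, ticket, search_frame, outline_of, landmark_of, env gives the robot as it stands.
- The arm moves only by the tool drive_tool, never from a script. Its argument "increments" is a list that holds one entry, the list of rows, each a list of 7 numbers: the gripper's target within -1 to 1 (shut at 1, half-way at 0, fully open at -1), then the shift along the world's x, y, z in mm, then the turn, a rotation vector about the world's x, y, z in rad. A call has 1 to 12 rows; each row is the pose to reach, as a shift and turn from the pose commanded when the call began; what a row does not reach only later rows make up. A row lasts 1/12 s, in which the tool goes at most 41.7 mm and 7.16 degrees, less where a joint would pass 70% of its speed; a pose out of reach is approached as far as the arm can. A call with a gripper value outside its range is refused whole. The fingers move at their own pace and stop on an object; the grip force is fixed at half the most. Time passes only in rows, so rows that repeat a pose let the fingers close. It gives the time, the measured TCP pose, the force and the opening at its end, in the units of the state.
- get_obs(): the state, without advancing time (a new reading comes with each control period).
- imaging.read_camera(name): name is "side" or "top"; returns the picture (384x512x3 uint8, blue, green, red); there is no depth.
- imaging.camera_params(name): a dict with "fx", "fy", "cx", "cy" (pixels), "cam_to_world" (4x4, takes a point from camera to world coordinates). Camera axes: x right, y up, looking along -z (the intrinsics and any distortion apply to the point x, -y, -z); pixel columns grow to the right and rows downward; lengths in mm; the calibration is good to about 2 mm. A picture is of the moment at which its call begins. camera_params takes no time and is no camera call.
- ticket.job_done(): hands the job in, once; it reports no verdict.
Trained networks look in the newest picture that a camera, given by its name, has taken for a name from the list of things; names that differ only in an ending like _2 or _b are one class to them, and where a whole thing is asked for, a point or a joint stands for the part that bears it (a point fixed in the world has none). Each returns a list of dicts, best first, with "conf" (0 to 1); they miss things now and then, are a little off and sometimes report something else, mostly with a low value. They report only what shows in the picture. A call takes as long as a camera call. They do not tell look-alikes from the thing itself.
- search_frame(query, camera): "xyz" ([x, y, z] in mm, in world coordinates, good to about 4 mm: the middle of the surface that is visible of it).
- outline_of(query, camera): "mask" (384x512 bool, what is visible of it).
- landmark_of(query, camera): "xyz" ([x, y, z] in mm, in world coordinates, good to about 4 mm: a listed point, or the origin of a listed thing).
The state is a dict: "t": time; "joint_positions": joint angles; "qd": joint speeds; "joint_efforts": joint torques, N m; "tool_pos": TCP position; "orientation": TCP orientation; "contact_force": force on the tool from outside, world axes, zero at the start; "moment": the same for the moment, N m; "width": opening from 0.0 (shut) to 1.0 (fully open).
Only numpy, scipy, OpenCV 4.12 (cv2) and the standard library are available. Lean on these libraries where they do the work, as an engineer would, in place of code of your own. Each camera call takes 0.05 s, during which the arm holds its last target.

## Working session

There is one attempt and no reset: what is moved stays moved. The work goes in short steps, Python scripts to look and compute and a tool call to move; the robot and the scene stay as the last step left them, time stands still between calls to the robot, and variables do not carry over. Pictures are saved under pics/ and viewed, and the job is handed in when it is done.

Besides the shell and the picture viewer there is one more tool, called after ">>>" as name(argument=value, ...), one argument or row to a line, values as JSON. drive_tool: Moves the arm, as the interface text tells. Its arguments: {"type":"object","properties":{"increments":{"type":"array","items":{"type":"array","items":{"type":"array","items":{"type":"number"}}}}},"required":["increments"]}

```bash
ls; mkdir -p pics; python3 - <<'E'
from bench import get_obs, imaging, ticket, search_frame, outline_of, landmark_of, env
import cv2
for c in ["side","top"]:
    im=imaging.read_camera(c); cv2.imwrite(f"pics/{c}0.png",im)
    p=imaging.camera_params(c); print(c,p)
for q in ["weight_tiny_mid","weight_small_mid","weight_medium_mid","weight_large_mid","round_post","seat_a","beaker_mid"]:
    for c in ["side","top"]:
        print(q,c,[( [round(v) for v in d["xyz"]],round(d["conf"],2)) for d in landmark_of(q,c)])
o=get_obs();print(o["t"],o["tool_pos"],o["orientation"],o["width"],env.tip_extent)
E
```

```text
pics
side {'fx': 482.01313942089376, 'fy': 482.01313942089376, 'cx': 258.5508156209088, 'cy': 193.40129986363954, 'cam_to_world': array([[-8.40096249e-01,  1.91496086e-01, -5.07511124e-01,
         5.88408621e+01],
       [-5.42050615e-01, -3.31691068e-01,  7.72115384e-01,
         9.77499073e+02],
       [-2.04798322e-02,  9.23747955e-01,  3.82452993e-01,
         5.04519015e+02],
       [ 0.00000000e+00,  0.00000000e+00,  0.00000000e+00,
         1.00000000e+00]])}
top {'fx': 409.76149007142567, 'fy': 409.76149007142567, 'cx': 251.64519458423146, 'cy': 192.26161262850903, 'cam_to_world': array([[ 1.87834909e-03,  9.93672827e-01, -1.12297749e-01,
         5.10073878e+02],
       [-9.99887533e-01,  3.53717705e-03,  1.45742803e-02,
         8.39829820e+01],
       [ 1.48792834e-02,  1.12257744e-01,  9.93567716e-01,
         1.05649468e+03],
       [ 0.00000000e+00,  0.00000000e+00,  0.00000000e+00,
         1.00000000e+00]])}
weight_tiny_mid side [([493, 352, 17], 0.54)]
weight_tiny_mid top [([495, 350, 23], 0.61)]
weight_small_mid side [([646, -196, 25], 0.75), ([778, -85, 23], 0.65)
[... 231 characters left out ...]
8], 0.34)]
weight_large_mid side [([650, 63, 39], 0.82)]
weight_large_mid top [([648, 66, 40], 0.54)]
round_post side [([503, 177, 10], 0.46)]
round_post top [([504, 174, 8], 0.57)]
seat_a side [([500, 123, 8], 0.7), ([484, -36, 10], 0.68), ([481, -118, 11], 0.61), ([493, 41, 14], 0.47)]
seat_a top [([483, -112, 6], 0.97), ([491, 43, 10], 0.83), ([500, 120, 7], 0.79), ([485, -42, 12], 0.59)]
beaker_mid side [([669, -52, 30], 0.58)]
beaker_mid top [([668, -47, 39], 0.81)]
0.8 [ 244.79423204 -520.2550819   239.29237973] [[ 4.25763478e-01 -9.04834493e-01 -1.43203615e-05]
 [-9.04834492e-01 -4.25763478e-01  5.80964557e-05]
 [-5.86647640e-05 -1.17777921e-05 -9.99999998e-01]] 0.9990967949922424 8.0
```

View pics/side0.png

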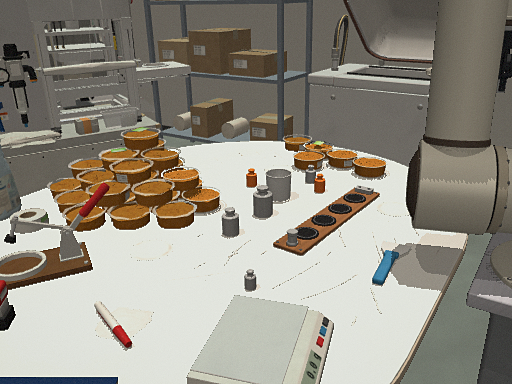

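View pics/top0.png

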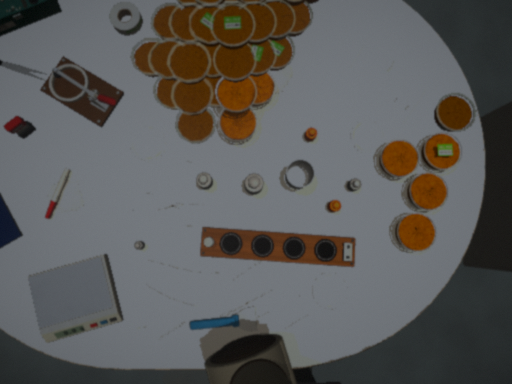

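Top view: four weights at px (140,245) tiny, (355,185) small, (204,180) medium and (254,183) large, with the beaker at (300,175). The bar has its post at (208,242) and the flat block at (348,252), so the order from the post is tiny, small, medium, large.

There are three candidates for the small weight: (355,185) grey, (311,134) orange and (334,206) orange. The grey steel one fits the description, so I'll confirm it in a crop and refine the poses.

```bash
cat > h.py <<'E'
import numpy as np, cv2
from bench import get_obs, imaging, ticket, search_frame, outline_of, landmark_of, env
from scipy.optimize import minimize
DIM={"tiny":(22,27,13,38),"small":(30,36,18,50),"medium":(39,46,23,62),"large":(48,56,29,74)}
P={c:imaging.camera_params(c) for c in ("side","top")}
def proj(c,X):
    p=P[c]; T=np.linalg.inv(p["cam_to_world"]); q=np.asarray(X)@T[:3,:3].T+T[:3,3]
    return np.c_[p["cx"]+p["fx"]*q[:,0]/-q[:,2], p["cy"]+p["fy"]*-q[:,1]/-q[:,2]]
def ray(c,uv,z):
    p=P[c]; M=p["cam_to_world"]; d=M[:3,:3]@np.array([(uv[0]-p["cx"])/p["fx"],-(uv[1]-p["cy"])/p["fy"],-1])
    o=M[:3,3]; return (o+d*(z-o[2])/d[2])[:2]
def ring(x,y,z,r):
    a=np.linspace(0,2*np.pi,40); return np.c_[x+r*np.cos(a),y+r*np.sin(a),np.full(40,z)]
def sil(c,n,x,y,z0=0,s=8):
    d,h,k,H=DIM[n]; m=np.zeros((384*s,512*s),np.uint8)
    for A in (np.r_[ring(x,y,z0,d/2),ring(x,y,z0+h,d/2)],np.r_[ring(x,y,z0+h,k/2),ring(x,y,z0+H,k/2)]):
        u=((proj(c,A)+.5)*s).astype(np.int32); cv2.fillConvexPoly(m,cv2.convexHull(u),1)
    return m
def cen(m):
    y,x=np.nonzero(m); return np.array([x.mean(),y.mean()])
def locate(n,c,mask,x,y,z0=0):
    # shift model until silhouette centroid equals mask centroid
    uv=cen(mask); s=8
    for _ in range(4):
        uc=(cen(sil(c,n,x,y,z0)))/s-.5
        d=ray(c,uv,z0+15)-ray(c,uc,z0+15); x+=d[0]; y+=d[1]
    return x,y
E
python3 - <<'E'
from h import *
im={c:imaging.read_camera(c) for c in P}
g={"tiny":(494,351),"small":(650,-195),"medium":(654,189),"large":(649,64)}
for n,(x,y) in g.items():
    for c in P:
        best=None
        for d in outline_of(f"weight_{n}_mid",c):
            e=np.linalg.norm(cen(d["mask"])-proj(c,[[x,y,25]])[0])
            if e<12 and (best is None or d["conf"]>best["conf"]): best=d
        if best is None: print(n,c,"none");continue
        m=best["mask"]; s=cv2.resize(sil(c,n,*g[n]),(512,384),interpolation=cv2.INTER_AREA)
        print(n,c,round(best["conf"],2),m.sum(),sil(c,n,*g[n]).sum()/64,np.round(locate(n,c,m,x,y),1))
for c in P:
    for q,z in (("seat_a",13),("round_post",25)):
        for d in outline_of(q,c): 
            e=cv2.fitEllipse(np.argwhere(cv2.Canny(d["mask"].astype(np.uint8)*255,50,150))[:,::-1].astype(np.float32))
            print(q,c,round(d["conf"],2),d["mask"].sum(),np.round(ray(c,cen(d["mask"]),z),1),np.round(ray(c,e[0],z),1))
t=im["top"][110:230,280:400]; s=im["side"][140:220,230:350]
cv2.imwrite("pics/crop1.png",np.hstack([cv2.resize(t,(390,390),interpolation=2),cv2.resize(s,(400,390),interpolation=2)]))
E
```

```text
tiny side 0.75 209 238.625 [493.9 351.9]
tiny top none
small side 0.56 139 179.3125 [ 646.3 -186.2]
small top 0.68 115 156.875 [ 647.  -191.6]
medium side 0.86 416 468.828125 [655.4 190.8]
medium top 0.61 214 234.28125 [655.6 189.7]
large side 0.89 548 593.203125 [646.4  65.5]
large top 0.71 339 340.75 [647.6  65. ]
seat_a side 0.69 216 [491.9  46.5] [493.   45.2]
seat_a side 0.67 206 [486.8 -32.2] [488.  -33.8]
seat_a side 0.58 194 [494.3 125.5] [495.4 124.6]
seat_a side 0.52 168 [ 480.6 -112.5] [ 481.4 -114.5]
round_post side 0.61 681 [685.1 -77.8] [687.7 -80.3]
round_post side 0.48 187 [501.6 180.4] [502.3 179.9]
seat_a top 0.92 396 [ 481.1 -117.2] [ 481.4 -116.9]
seat_a top 0.88 409 [492.5  42.3] [492.9  42.6]
seat_a top 0.57 399 [486.6 -36.7] [486.8 -36.4]
round_post top 0.48 88 [503.  176.1] [503.1 176.6]
```

View pics/crop1.png

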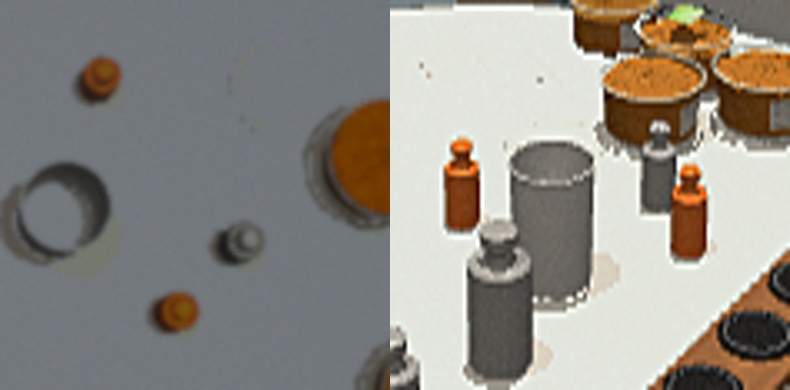

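Crop: the grey steel weight sits clear between the two orange look-alikes and the tin. It is the one to use. I'll move above it with the jaws turned across the line to the orange one.

```bash
python3 - <<'E'
from h import *
im=cv2.imread("pics/top0.png")
t=im[172:198,342:368]; cv2.imwrite("pics/crop2.png",cv2.resize(t,None,fx=16,fy=16,interpolation=0))
for uv in [(356,184),(355.5,183.5),(356.5,184)]: print(ray("top",uv,50))
for uv in [(399,158),(427,191),(334,206)]: print(uv,ray("top",uv,30))
for n,p in {"s":(648,-194)}.items(): print(proj("top",[[*p,50],[*p,36],[*p,0]]))
E
```

```text
[ 645.43699054 -190.33629081]
[ 646.6868978  -189.12121881]
[ 645.44181541 -191.58489163]
(399, 158) [ 715.67861128 -308.07078177]
(427, 191) [ 630.90083677 -376.24861039]
(334, 206) [ 591.99973894 -138.64307203]
[[357.43928956 182.98441716]
 [355.93276628 183.73241115]
 [352.238837   185.56645972]]
```

View pics/crop2.png

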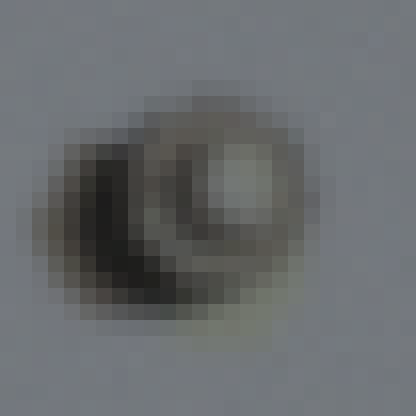

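>>> drive_tool(
  increments=[
    [[-1,403,327,-39,0,0,1.83],[-1,403,327,-39,0,0,1.83],[-1,403,327,-39,0,0,1.83],[-1,403,327,-39,0,0,1.83],[-1,403,327,-39,0,0,1.83],[-1,403,327,-39,0,0,1.83],[-1,403,327,-39,0,0,1.83],[-1,403,327,-39,0,0,1.83],[-1,403,327,-39,0,0,1.83],[-1,403,327,-39,0,0,1.83],[-1,403,327,-39,0,0,1.83],[-1,403,327,-39,0,0,1.83]],
  ],
)

```text
t: 2.5
tool_pos: [633.4, -204.4, 201.7]
orientation: [[0.93, 0.367, 0.0], [0.367, -0.93, -0.0], [0.0, 0.0, -1.0]]
contact_force: [0.1, -0.8, 1.5]
width: 1.004
```

>>> drive_tool(
  increments=[
    [[-1,14,12.5,-90,0,0,0.32],[-1,14,12.5,-90,0,0,0.32],[-1,14,12.5,-90,0,0,0.32],[-1,14,12.5,-90,0,0,0.32],[-1,14,12.5,-90,0,0,0.32]],
  ],
)

```text
t: 2.92
tool_pos: [646.0, -193.6, 112.0]
orientation: [[0.773, 0.634, -0.001], [0.634, -0.773, 0.0], [-0.0, -0.0, -1.0]]
contact_force: [0.2, 0.1, -0.3]
width: 0.999
```

>>> drive_tool(
  increments=[
    [[-1,0,0,-50,0,0,0],[-1,0,0,-75,0,0,0],[-1,0,0,-97,0,0,0],[-1,0,0,-97,0,0,0],[-1,0,0,-97,0,0,0]],
  ],
)

```text
t: 3.33
tool_pos: [646.4, -194.3, 16.4]
orientation: [[0.774, 0.634, 0.001], [0.634, -0.774, -0.0], [0.0, 0.001, -1.0]]
contact_force: [0.5, -0.4, 1.1]
width: 1.002
```

```bash
python3 - <<'E'
from h import *
s=imaging.read_camera("side"); cv2.imwrite("pics/s1.png",cv2.resize(s[120:240,220:380],None,fx=5,fy=5,interpolation=2))
print(get_obs()["tool_pos"],get_obs()["contact_force"])
E
```

```text
[ 647.03348641 -194.4555402    17.57716371] [ 0.2198404   0.00087841 -0.05443601]
```

View pics/s1.png

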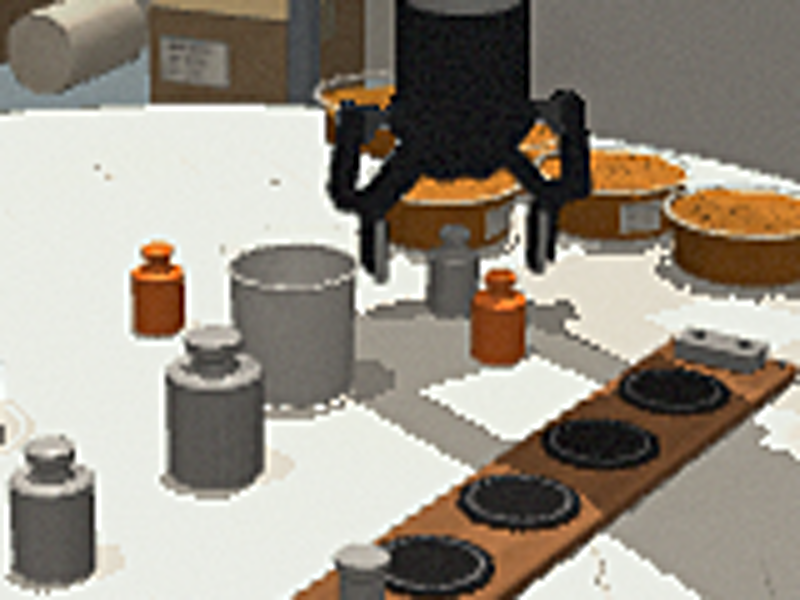

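The fingers straddle the grey weight at crop (455,275), clear of the orange one at (498,320). Closing.

>>> drive_tool(
  increments=[
    [[-1,0,1,-3,0,0,0],[1,0,1,-3,0,0,0],[1,0,1,-3,0,0,0],[1,0,1,-3,0,0,0],[1,0,1,-3,0,0,0],[1,0,1,-3,0,0,0],[1,0,1,-3,0,0,0],[1,0,1,-3,0,0,0],[1,0,1,-3,0,0,0],[1,0,1,-3,0,0,0]],
  ],
)

```text
t: 4.22
tool_pos: [646.2, -192.7, 12.5]
orientation: [[0.772, 0.636, 0.0], [0.636, -0.772, -0.0], [0.0, 0.001, -1.0]]
contact_force: [-1.9, 1.1, 6.3]
width: 0.33
```

>>> drive_tool(
  increments=[
    [[1,0,0,0,0,0,0],[1,0,0,20,0,0,0],[1,0,0,50,0,0,0],[1,0,0,80,0,0,0],[1,0,0,110,0,0,0],[1,0,0,110,0,0,0]],
  ],
)

```text
t: 4.72
tool_pos: [647.9, -193.4, 128.4]
orientation: [[0.772, 0.636, 0.007], [0.636, -0.772, -0.003], [0.004, 0.007, -1.0]]
contact_force: [0.2, -0.6, -0.7]
width: 0.331
```

```bash
python3 - <<'E'
from h import *
s=imaging.read_camera("side"); cv2.imwrite("pics/s2.png",cv2.resize(s[80:200,220:380],None,fx=5,fy=5,interpolation=2))
o=get_obs();print(o["tool_pos"],o["contact_force"],o["width"])
E
```

```text
[ 647.19542487 -193.07157995  125.26895022] [ 0.36565533  0.23560332 -3.25797275] 0.3339674183502103
```

View pics/s2.png

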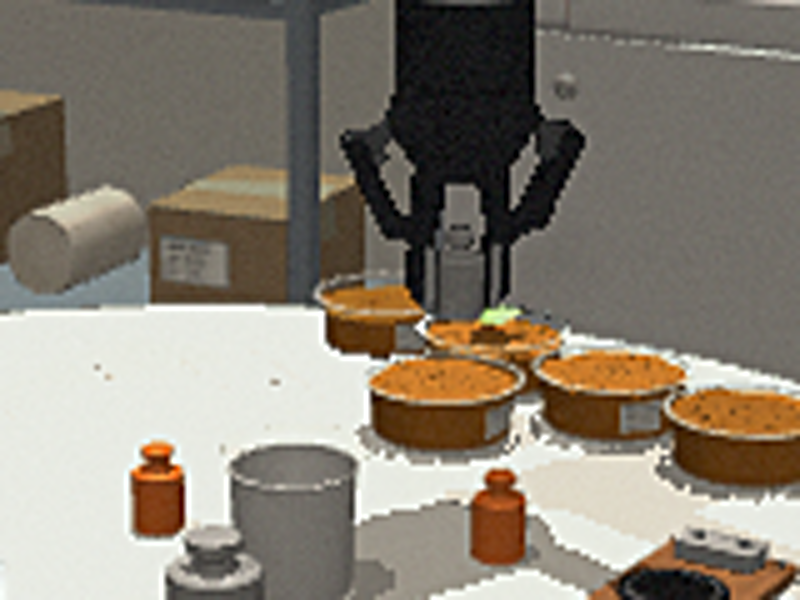

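>>> drive_tool(
  increments=[
    [[1,-155,236,0,0,0,-0.755],[1,-155,236,0,0,0,-0.755],[1,-155,236,0,0,0,-0.755],[1,-155,236,0,0,0,-0.755],[1,-155,236,0,0,0,-0.755],[1,-155,236,0,0,0,-0.755],[1,-155,236,0,0,0,-0.755],[1,-155,236,0,0,0,-0.755],[1,-155,236,-40,0,0,-0.755],[1,-155,236,-70,0,0,-0.755],[1,-155,236,-70,0,0,-0.755],[1,-155,236,-70,0,0,-0.755]],
  ],
)

```text
t: 5.77
tool_pos: [489.8, 43.4, 50.7]
orientation: [[0.998, -0.066, -0.004], [-0.066, -0.998, 0.0], [-0.004, -0.0, -1.0]]
contact_force: [0.1, -0.1, -1.4]
width: 0.333
```

```bash
python3 - <<'E'
from h import *
s=imaging.read_camera("side"); cv2.imwrite("pics/s3.png",cv2.resize(s[130:250,260:400],None,fx=5,fy=5,interpolation=2))
o=get_obs();print(o["t"],o["tool_pos"],o["orientation"][:,0],o["contact_force"],o["width"])
E
```

```text
5.8167 [490.99127706  43.28135957  52.2305298 ] [ 0.99781745 -0.06602376 -0.00109164] [ 0.18883705 -1.4191011  -2.01672067] 0.3290156397025984
```

View pics/s3.png

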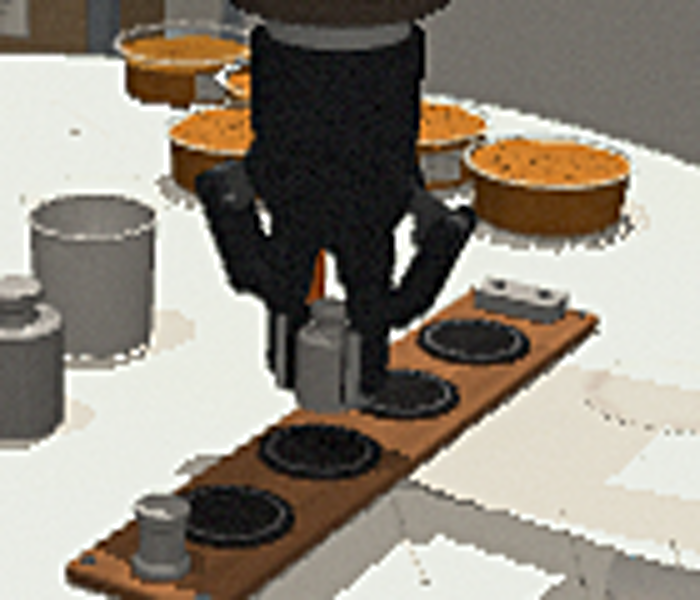

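The weight hangs above the second seat from the post, at crop (320,450). Setting it down.

>>> drive_tool(
  increments=[
    [[1,0.5,0,-15,0,0,0],[1,0.5,0,-22,0,0,0],[1,0.5,0,-26,0,0,0],[1,0.5,0,-26,0,0,0],[1,0.5,0,-26,0,0,0]],
  ],
)

```text
t: 6.23
tool_pos: [491.8, 43.3, 26.5]
orientation: [[0.998, -0.066, 0.0], [-0.066, -0.998, 0.0], [0.0, -0.0, -1.0]]
contact_force: [-0.2, -0.4, -1.6]
width: 0.334
```

>>> drive_tool(
  increments=[
    [[1,0,0,-0.8,0,0,0],[1,0,0,-0.8,0,0,0],[-1,0,0,-0.8,0,0,0],[-1,0,0,-0.8,0,0,0],[-1,0,0,-0.8,0,0,0],[-1,0,0,-0.8,0,0,0],[-1,0,0,-0.8,0,0,0],[-1,0,0,20,0,0,0],[-1,0,0,60,0,0,0],[-1,0,0,100,0,0,0],[-1,0,0,120,0,0,0],[-1,0,0,120,0,0,0]],
  ],
)

```text
t: 7.23
tool_pos: [493.3, 43.3, 150.8]
orientation: [[0.998, -0.066, 0.007], [-0.066, -0.998, -0.0], [0.007, -0.0, -1.0]]
contact_force: [0.9, 0.7, 1.0]
width: 1.007
```

```bash
python3 - <<'E'
from h import *
s=imaging.read_camera("side"); cv2.imwrite("pics/s4.png",cv2.resize(s[130:250,260:400],None,fx=5,fy=5,interpolation=2))
o=get_obs();print(o["t"],o["tool_pos"],o["orientation"][:,0],o["contact_force"],o["width"])
E
```

```text
7.2833 [492.46594977  43.35739673 148.13355331] [ 0.99782094 -0.06584821  0.00416839] [-0.49310061  0.10686478 -1.1934528 ] 1.0016540198360377
```

View pics/s4.png

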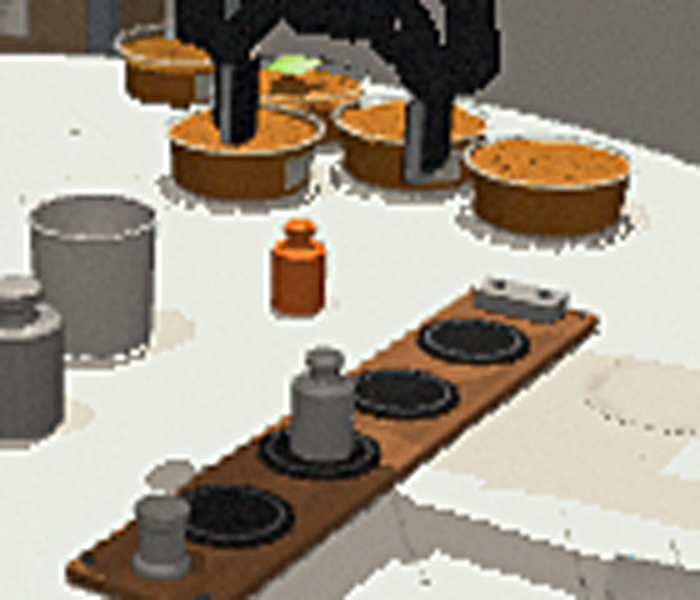

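The small weight stands centred on its seat. Next is the large one at about (647,65).

>>> drive_tool(
  increments=[
    [[-1,155,22,0,0,0,0],[-1,155,22,0,0,0,0],[-1,155,22,0,0,0,0],[-1,155,22,0,0,0,0],[-1,155,22,0,0,0,0],[-1,155,22,0,0,0,0],[-1,155,22,-30,0,0,0],[-1,155,22,-60,0,0,0],[-1,155,22,-90,0,0,0],[-1,155,22,-110,0,0,0],[-1,155,22,-126,0,0,0],[-1,155,22,-126,0,0,0]],
  ],
)

```text
t: 8.28
tool_pos: [643.4, 65.3, 16.0]
orientation: [[0.998, -0.066, -0.006], [-0.066, -0.998, 0.0], [-0.006, 0.0, -1.0]]
contact_force: [-0.5, -0.4, -0.5]
width: 1.001
```

```bash
python3 - <<'E'
from h import *
s=imaging.read_camera("side"); cv2.imwrite("pics/s5.png",cv2.resize(s[120:240,200:360],None,fx=5,fy=5,interpolation=2))
o=get_obs();print(o["t"],o["tool_pos"],o["orientation"][:,0],o["contact_force"],o["width"])
E
```

```text
8.3333 [644.54851048  65.29809977  18.25245429] [ 0.99781138 -0.06602359 -0.00365194] [-0.36586833 -0.67144386  0.06456657] 0.9976802166021839
```

View pics/s5.png

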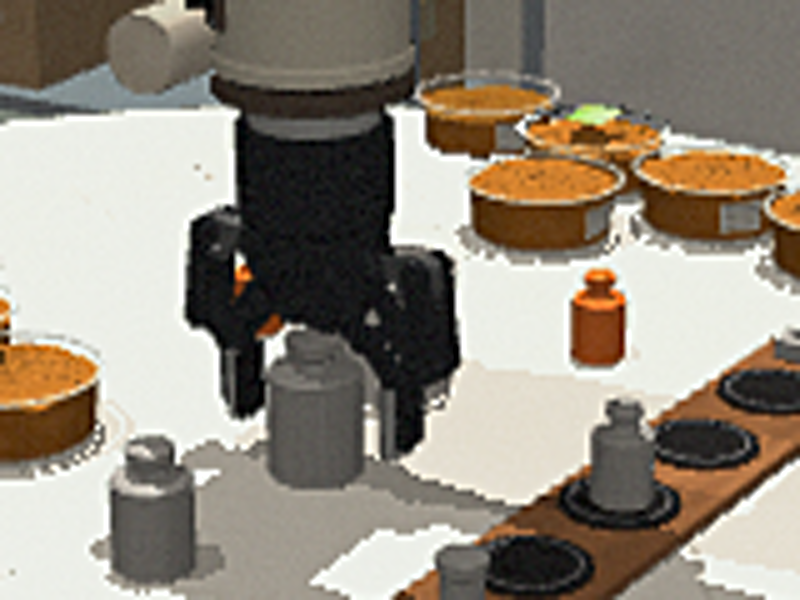

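The large weight is between the fingers at crop (315,420). Closing.

>>> drive_tool(
  increments=[
    [[-1,0,0,0,0,0,0],[1,0,0,0,0,0,0],[1,0,0,0,0,0,0],[1,0,0,0,0,0,0],[1,0,0,0,0,0,0],[1,0,0,0,0,0,0],[1,0,0,0,0,0,0],[1,0,0,0,0,0,0],[1,0,0,0,0,0,0]],
  ],
)

```text
t: 9.08
tool_pos: [647.1, 65.4, 21.2]
orientation: [[0.998, -0.066, 0.002], [-0.066, -0.998, -0.0], [0.002, -0.0, -1.0]]
contact_force: [-2.6, -0.7, 9.6]
width: 0.546
```

>>> drive_tool(
  increments=[
    [[1,0,0,0,0,0,0],[1,0,0,15,0,0,0],[1,0,0,40,0,0,0],[1,0,0,70,0,0,0],[1,0,0,95,0,0,0],[1,0,0,110,0,0,0],[1,0,0,110,0,0,0],[1,0,0,110,0,0,0]],
  ],
)

```text
t: 9.75
tool_pos: [646.3, 65.4, 129.6]
orientation: [[0.998, -0.066, 0.0], [-0.066, -0.998, 0.0], [0.0, -0.0, -1.0]]
contact_force: [0.3, 0.0, -7.9]
width: 0.551
```

```bash
python3 - <<'E'
from h import *
s=imaging.read_camera("side"); cv2.imwrite("pics/s6.png",cv2.resize(s[80:200,200:360],None,fx=5,fy=5,interpolation=2))
o=get_obs();print(o["t"],o["tool_pos"],o["orientation"][:,0],o["contact_force"],o["width"])
E
```

```text
9.8 [645.83527488  65.39557877 128.34877356] [ 0.99782035 -0.06596347 -0.00183469] [-0.17292498  0.60195323 -7.65155003] 0.5507068545222501
```

View pics/s6.png

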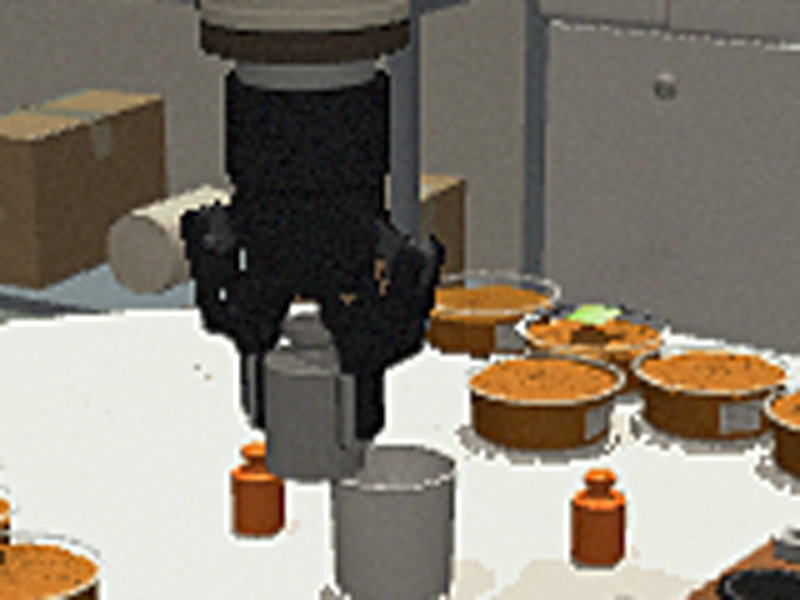

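>>> drive_tool(
  increments=[
    [[1,-164.5,-181.5,0,0,0,0],[1,-164.5,-181.5,0,0,0,0],[1,-164.5,-181.5,0,0,0,0],[1,-164.5,-181.5,0,0,0,0],[1,-164.5,-181.5,0,0,0,0],[1,-164.5,-181.5,0,0,0,0],[1,-164.5,-181.5,0,0,0,0],[1,-164.5,-181.5,-25,0,0,0],[1,-164.5,-181.5,-50,0,0,0],[1,-164.5,-181.5,-68,0,0,0],[1,-164.5,-181.5,-68,0,0,0],[1,-164.5,-181.5,-68,0,0,0]],
  ],
)

```text
t: 10.8
tool_pos: [481.0, -115.7, 60.4]
orientation: [[0.998, -0.066, -0.003], [-0.066, -0.998, 0.001], [-0.003, -0.001, -1.0]]
contact_force: [-0.2, 0.1, -6.8]
width: 0.548
```

```bash
python3 - <<'E'
from h import *
s=imaging.read_camera("side"); cv2.imwrite("pics/s7.png",cv2.resize(s[130:250,260:400],None,fx=5,fy=5,interpolation=2))
o=get_obs();print(o["t"],o["tool_pos"],o["orientation"][:,0],o["contact_force"],o["width"])
E
```

```text
10.85 [ 481.82760384 -115.97604765   61.72471232] [ 0.99782948 -0.06584069 -0.00115247] [ 0.51829416  0.46426513 -6.44808453] 0.5506491592090127
```

View pics/s7.png

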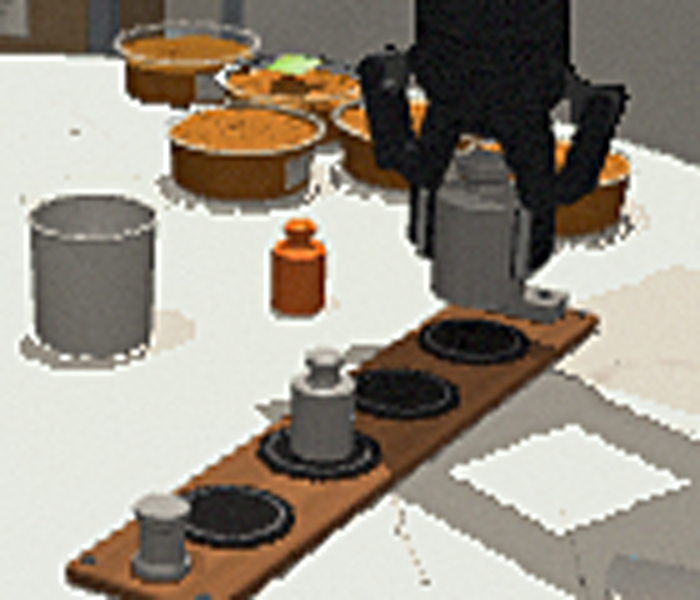

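The large weight is above the seat farthest from the post, at crop (475,340). Lowering it.

>>> drive_tool(
  increments=[
    [[1,0,0,-12,0,0,0],[1,0,0,-20,0,0,0],[1,0,0,-25,0,0,0],[1,0,0,-26.5,0,0,0],[1,0,0,-26.5,0,0,0],[1,0,0,-26.5,0,0,0]],
  ],
)

```text
t: 11.35
tool_pos: [482.2, -116.2, 35.7]
orientation: [[0.998, -0.066, 0.0], [-0.066, -0.998, -0.0], [0.0, 0.0, -1.0]]
contact_force: [1.5, -0.2, -7.5]
width: 0.544
```

Another 1 mm or so until the load comes off, then release.

>>> drive_tool(
  increments=[
    [[1,0,0,-1,0,0,0],[1,0,0,-1.5,0,0,0],[1,0,0,-1.5,0,0,0]],
  ],
)

```text
t: 11.6
tool_pos: [482.2, -116.2, 34.3]
orientation: [[0.998, -0.066, 0.001], [-0.066, -0.998, -0.0], [0.001, 0.0, -1.0]]
contact_force: [-2.4, 1.2, -1.1]
width: 0.551
```

Contact: the load has dropped off the wrist.

>>> drive_tool(
  increments=[
    [[-1,0,0,0,0,0,0],[-1,0,0,0,0,0,0],[-1,0,0,0,0,0,0],[-1,0,0,0,0,0,0],[-1,0,0,20,0,0,0],[-1,0,0,60,0,0,0],[-1,0,0,100,0,0,0],[-1,0,0,120,0,0,0],[-1,0,0,120,0,0,0]],
  ],
)

```text
t: 12.35
tool_pos: [483.7, -116.8, 158.9]
orientation: [[0.998, -0.066, 0.007], [-0.066, -0.998, -0.003], [0.007, 0.002, -1.0]]
contact_force: [0.9, -0.0, 1.1]
width: 0.994
```

```bash
python3 - <<'E'
from h import *
s=imaging.read_camera("side"); cv2.imwrite("pics/s8.png",cv2.resize(s[130:250,220:400],None,fx=4,fy=4,interpolation=2))
o=get_obs();print(o["t"],o["tool_pos"],o["orientation"][:,0],o["contact_force"],o["width"])
E
```

```text
12.4 [ 482.94475451 -116.47992819  156.22399279] [ 0.99781843 -0.06588917  0.00412316] [ 0.32734732  0.39656441 -0.65249323] 1.000598698233398
```

View pics/s8.png

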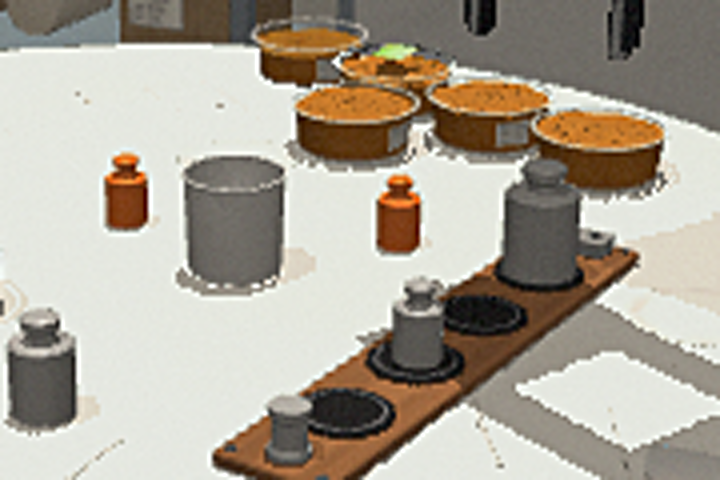

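The large weight is seated. Next is the medium one at about (655,190).

>>> drive_tool(
  increments=[
    [[-1,173,307,0,0,0,0],[-1,173,307,0,0,0,0],[-1,173,307,0,0,0,0],[-1,173,307,0,0,0,0],[-1,173,307,0,0,0,0],[-1,173,307,0,0,0,0],[-1,173,307,0,0,0,0],[-1,173,307,0,0,0,0],[-1,173,307,0,0,0,0],[-1,173,307,0,0,0,0],[-1,173,307,-30,0,0,0],[-1,173,307,-50,0,0,0]],
  ],
)

```text
t: 13.4
tool_pos: [654.4, 190.9, 101.3]
orientation: [[0.998, -0.065, -0.001], [-0.065, -0.998, -0.0], [-0.001, 0.0, -1.0]]
contact_force: [-0.3, -0.4, -0.8]
width: 1.001
```

>>> drive_tool(
  increments=[
    [[-1,0,0,-30,0,0,0],[-1,0,0,-60,0,0,0],[-1,0,0,-80,0,0,0],[-1,0,0,-87,0,0,0],[-1,0,0,-87,0,0,0]],
  ],
)

```text
t: 13.82
tool_pos: [653.6, 190.2, 14.3]
orientation: [[0.998, -0.066, -0.004], [-0.066, -0.998, -0.001], [-0.004, 0.001, -1.0]]
contact_force: [-0.1, 0.0, 0.4]
width: 1.001
```

```bash
python3 - <<'E'
from h import *
s=imaging.read_camera("side"); cv2.imwrite("pics/s9.png",cv2.resize(s[130:250,160:320],None,fx=5,fy=5,interpolation=2))
o=get_obs();print(o["t"],o["tool_pos"],o["orientation"][:,0],o["contact_force"],o["width"])
E
```

```text
13.8667 [654.58326832 190.46700347  16.30491419] [ 0.9977963  -0.06633436 -0.00151815] [ 0.76825643 -0.11367532  0.47596125] 1.00331232573281
```

View pics/s9.png

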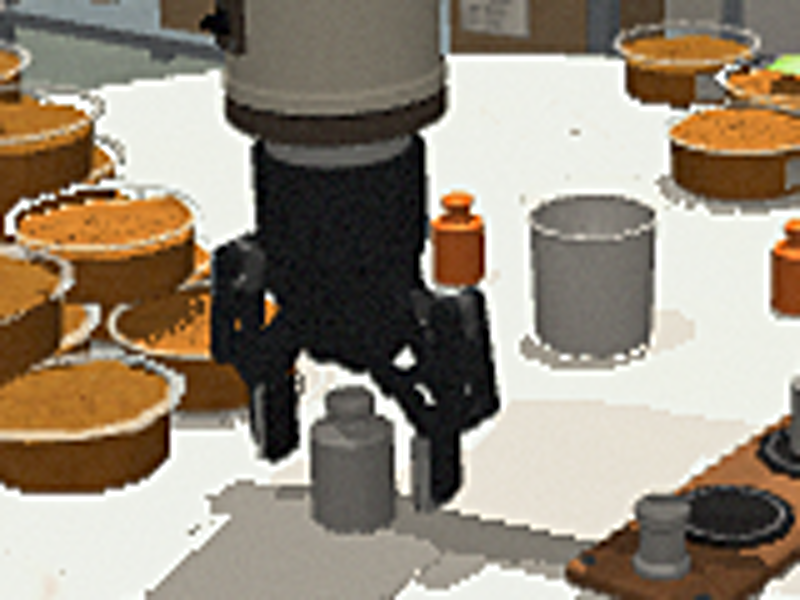

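The medium weight is between the fingers at crop (350,465), and they are clear of the tins. Closing and lifting.

>>> drive_tool(
  increments=[
    [[-1,0,0,0,0,0,0],[1,0,0,0,0,0,0],[1,0,0,0,0,0,0],[1,0,0,0,0,0,0],[1,0,0,0,0,0,0],[1,0,0,0,0,0,0],[1,0,0,0,0,0,0],[1,0,0,0,0,0,0],[1,0,0,0,0,0,0],[1,0,0,0,0,0,0]],
  ],
)

```text
t: 14.7
tool_pos: [655.3, 190.9, 17.8]
orientation: [[0.998, -0.066, 0.001], [-0.066, -0.998, 0.0], [0.001, -0.0, -1.0]]
contact_force: [-1.9, -0.8, 7.6]
width: 0.446
```

>>> drive_tool(
  increments=[
    [[1,0,0,0,0,0,0],[1,0,0,15,0,0,0],[1,0,0,40,0,0,0],[1,0,0,75,0,0,0],[1,0,0,110,0,0,0],[1,0,0,130,0,0,0],[1,0,0,130,0,0,0],[1,0,0,130,0,0,0]],
  ],
)

```text
t: 15.37
tool_pos: [655.1, 191.0, 147.3]
orientation: [[0.998, -0.066, 0.001], [-0.066, -0.998, 0.0], [0.001, -0.0, -1.0]]
contact_force: [-0.7, 0.7, -4.9]
width: 0.439
```

```bash
python3 - <<'E'
from h import *
s=imaging.read_camera("side"); cv2.imwrite("pics/s10.png",cv2.resize(s[80:220,160:320],None,fx=4,fy=4,interpolation=2))
o=get_obs();print(o["t"],o["tool_pos"],o["orientation"][:,0],o["contact_force"],o["width"])
E
```

```text
15.4167 [654.49327948 190.81883404 145.55888229] [ 0.99782387 -0.06592085 -0.00140357] [ 0.05374318 -0.07150457 -4.88449381] 0.4374909670088286
```

View pics/s10.png

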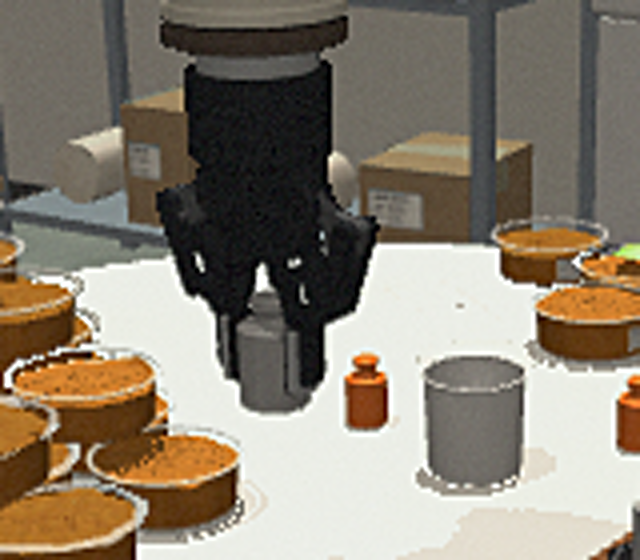

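>>> drive_tool(
  increments=[
    [[1,-168,-227.5,0,0,0,0],[1,-168,-227.5,0,0,0,0],[1,-168,-227.5,0,0,0,0],[1,-168,-227.5,0,0,0,0],[1,-168,-227.5,0,0,0,0],[1,-168,-227.5,0,0,0,0],[1,-168,-227.5,0,0,0,0],[1,-168,-227.5,0,0,0,0],[1,-168,-227.5,-25,0,0,0],[1,-168,-227.5,-55,0,0,0],[1,-168,-227.5,-85,0,0,0],[1,-168,-227.5,-85,0,0,0]],
  ],
)

```text
t: 16.42
tool_pos: [483.1, -35.8, 55.3]
orientation: [[0.998, -0.066, -0.01], [-0.066, -0.998, 0.002], [-0.01, -0.002, -1.0]]
contact_force: [-1.9, 0.0, -5.9]
width: 0.438
```

```bash
python3 - <<'E'
from h import *
s=imaging.read_camera("side"); cv2.imwrite("pics/s11.png",cv2.resize(s[130:250,260:400],None,fx=5,fy=5,interpolation=2))
o=get_obs();print(o["t"],o["tool_pos"],o["orientation"][:,0],o["contact_force"],o["width"])
E
```

```text
16.4667 [484.49881268 -36.02262381  58.46773428] [ 0.9977879  -0.06605362 -0.0074989 ] [-1.375436   -0.12342723 -3.05901358] 0.4374561537227154
```

View pics/s11.png

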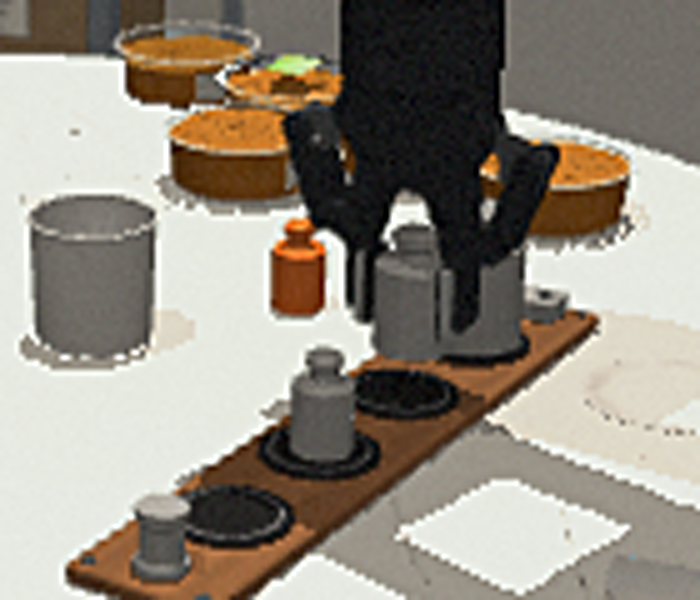

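The medium weight is above the third seat, at crop (405,390). I'll let it settle and then lower.

>>> drive_tool(
  increments=[
    [[1,0,0,0,0,0,0],[1,0,0,-10,0,0,0],[1,0,0,-20,0,0,0],[1,0,0,-28,0,0,0],[1,0,0,-28,0,0,0],[1,0,0,-28,0,0,0]],
  ],
)

```text
t: 16.97
tool_pos: [486.7, -36.5, 33.5]
orientation: [[0.998, -0.066, -0.001], [-0.066, -0.998, 0.0], [-0.001, -0.0, -1.0]]
contact_force: [0.1, 0.4, -3.9]
width: 0.434
```

>>> drive_tool(
  increments=[
    [[1,0,0,-1.5,0,0,0],[1,0,0,-2.5,0,0,0],[1,0,0,-3,0,0,0],[1,0,0,-3,0,0,0]],
  ],
)

```text
t: 17.3
tool_pos: [487.0, -36.6, 30.9]
orientation: [[0.998, -0.066, 0.0], [-0.066, -0.998, -0.0], [0.0, 0.0, -1.0]]
contact_force: [0.0, -0.7, -4.6]
width: 0.439
```

>>> drive_tool(
  increments=[
    [[1,0,0,-0.6,0,0,0],[1,0,0,-0.6,0,0,0],[-1,0,0,-0.6,0,0,0],[-1,0,0,-0.6,0,0,0],[-1,0,0,-0.6,0,0,0],[-1,0,0,-0.6,0,0,0],[-1,0,0,20,0,0,0],[-1,0,0,60,0,0,0],[-1,0,0,100,0,0,0],[-1,0,0,120,0,0,0],[-1,0,0,120,0,0,0]],
  ],
)

```text
t: 18.22
tool_pos: [488.8, -37.0, 155.8]
orientation: [[0.998, -0.066, 0.007], [-0.066, -0.998, -0.002], [0.007, 0.001, -1.0]]
contact_force: [0.9, -0.3, -0.0]
width: 0.998
```

```bash
python3 - <<'E'
from h import *
s=imaging.read_camera("side"); cv2.imwrite("pics/s12.png",cv2.resize(s[130:300,220:400],None,fx=3.5,fy=3.5,interpolation=2))
o=get_obs();print(o["t"],o["tool_pos"],o["orientation"][:,0],o["contact_force"],o["width"])
for d in outline_of("weight_tiny_mid","side"): print(d["conf"],d["mask"].sum(),locate("tiny","side",d["mask"],494,351))
E
```

```text
18.2667 [487.95743707 -36.83328131 153.10586529] [ 0.99781755 -0.06590296  0.00411533] [ 0.13233953  0.83594169 -0.53358962] 1.0000540947696535
0.66 200 (np.float64(493.359834192428), np.float64(351.2501365767313))
```

View pics/s12.png

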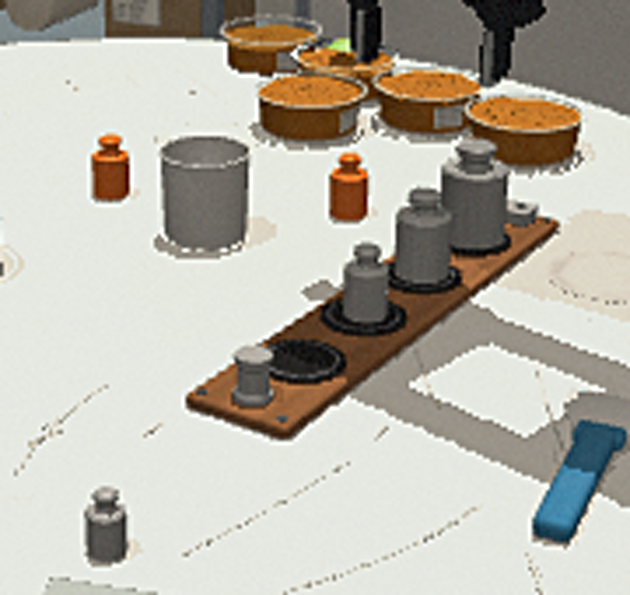

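Three weights are in place. Last is the tiny one at about (493.5,351).

>>> drive_tool(
  increments=[
    [[-1,6.5,388,0,0,0,0],[-1,6.5,388,0,0,0,0],[-1,6.5,388,0,0,0,0],[-1,6.5,388,0,0,0,0],[-1,6.5,388,0,0,0,0],[-1,6.5,388,0,0,0,0],[-1,6.5,388,0,0,0,0],[-1,6.5,388,0,0,0,0],[-1,6.5,388,0,0,0,0],[-1,6.5,388,0,0,0,0],[-1,6.5,388,0,0,0,0],[-1,6.5,388,-30,0,0,0]],
  ],
)

```text
t: 19.32
tool_pos: [494.8, 352.9, 123.7]
orientation: [[0.998, -0.064, 0.005], [-0.064, -0.998, 0.002], [0.004, -0.003, -1.0]]
contact_force: [1.4, 0.6, -0.1]
width: 0.997
```

>>> drive_tool(
  increments=[
    [[-1,0,0,-30,0,0,0],[-1,0,0,-60,0,0,0],[-1,0,0,-85,0,0,0],[-1,0,0,-100,0,0,0],[-1,0,0,-100,0,0,0],[-1,0,0,-100,0,0,0]],
  ],
)

```text
t: 19.82
tool_pos: [493.0, 350.4, 19.9]
orientation: [[0.998, -0.067, -0.002], [-0.067, -0.998, -0.001], [-0.002, 0.001, -1.0]]
contact_force: [0.4, 0.1, 1.1]
width: 0.999
```

```bash
python3 - <<'E'
from h import *
s=imaging.read_camera("side"); cv2.imwrite("pics/s13.png",cv2.resize(s[190:310,180:320],None,fx=5,fy=5,interpolation=2))
o=get_obs();print(o["t"],o["tool_pos"],o["orientation"][:,0],o["contact_force"],o["width"])
E
```

```text
19.8667 [493.65626779 350.83395897  21.115768  ] [ 9.97788992e-01 -6.64606340e-02 -3.33724409e-04] [-0.53904672  0.92548554  0.02569635] 1.0055042366642266
```

View pics/s13.png

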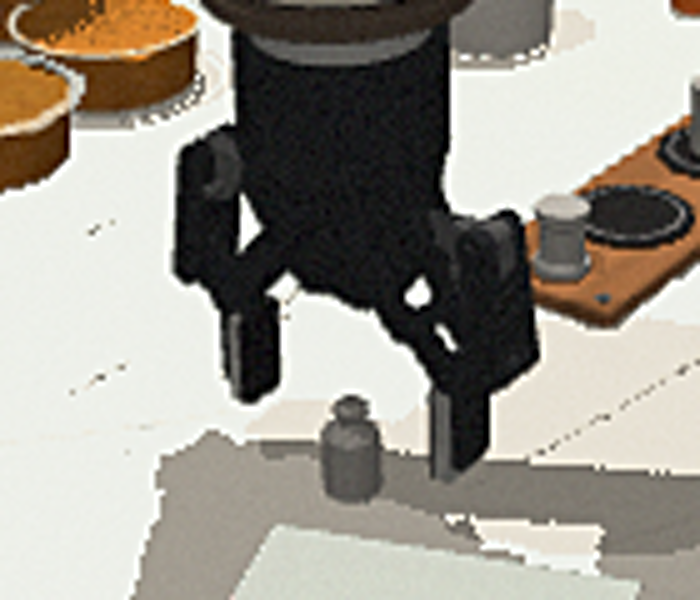

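The tiny weight is centred between the fingers at crop (350,455). I'll lower 10 mm and close.

>>> drive_tool(
  increments=[
    [[-1,0,0,-6,0,0,0],[-1,0,0,-10,0,0,0],[-1,0,0,-10,0,0,0],[1,0,0,-10,0,0,0],[1,0,0,-10,0,0,0],[1,0,0,-10,0,0,0],[1,0,0,-10,0,0,0],[1,0,0,-10,0,0,0],[1,0,0,-10,0,0,0],[1,0,0,-10,0,0,0],[1,0,0,-10,0,0,0],[1,0,0,-10,0,0,0]],
  ],
)

```text
t: 20.87
tool_pos: [493.5, 351.5, 11.2]
orientation: [[0.998, -0.066, 0.0], [-0.066, -0.998, 0.0], [0.0, -0.0, -1.0]]
contact_force: [-2.3, -0.3, 5.6]
width: 0.23
```

>>> drive_tool(
  increments=[
    [[1,0,0,0,0,0,0],[1,0,0,0,0,0,0],[1,0,0,15,0,0,0],[1,0,0,40,0,0,0],[1,0,0,75,0,0,0],[1,0,0,110,0,0,0],[1,0,0,110,0,0,0],[1,0,0,110,0,0,0]],
  ],
)

```text
t: 21.53
tool_pos: [494.2, 351.9, 122.8]
orientation: [[0.998, -0.066, 0.003], [-0.066, -0.998, 0.002], [0.003, -0.002, -1.0]]
contact_force: [-0.0, -0.3, -2.1]
width: 0.231
```

```bash
python3 - <<'E'
from h import *
s=imaging.read_camera("side"); cv2.imwrite("pics/s14.png",cv2.resize(s[140:260,180:320],None,fx=5,fy=5,interpolation=2))
o=get_obs();print(o["t"],o["tool_pos"],o["orientation"][:,0],o["contact_force"],o["width"])
E
```

```text
21.5833 [493.51376025 351.4204215  120.95847344] [ 9.97821744e-01 -6.59653674e-02  5.80262646e-04] [-0.38433023 -0.61871334 -1.25473998] 0.2291049611830733
```

View pics/s14.png

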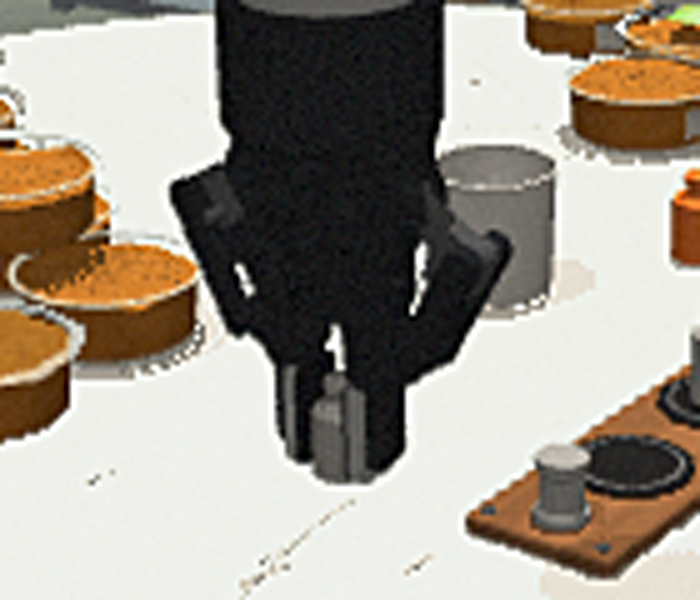

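>>> drive_tool(
  increments=[
    [[1,3.5,-228,0,0,0,0],[1,3.5,-228,0,0,0,0],[1,3.5,-228,0,0,0,0],[1,3.5,-228,0,0,0,0],[1,3.5,-228,0,0,0,0],[1,3.5,-228,0,0,0,0],[1,3.5,-228,0,0,0,0],[1,3.5,-228,-20,0,0,0],[1,3.5,-228,-45,0,0,0],[1,3.5,-228,-65,0,0,0],[1,3.5,-228,-65,0,0,0],[1,3.5,-228,-65,0,0,0]],
  ],
)

```text
t: 22.58
tool_pos: [496.0, 123.7, 54.6]
orientation: [[0.998, -0.066, -0.003], [-0.066, -0.998, -0.0], [-0.003, 0.0, -1.0]]
contact_force: [-0.1, 0.4, -0.3]
width: 0.228
```

```bash
python3 - <<'E'
from h import *
s=imaging.read_camera("side"); cv2.imwrite("pics/s15.png",cv2.resize(s[150:270,250:390],None,fx=5,fy=5,interpolation=2))
o=get_obs();print(o["t"],o["tool_pos"],o["orientation"][:,0],o["contact_force"],o["width"])
E
```

```text
22.6333 [496.83545137 123.72343931  55.87372648] [ 0.99784368 -0.06562654 -0.00107501] [ 0.61942745  0.52877329 -0.17484415] 0.22893251796216996
```

View pics/s15.png

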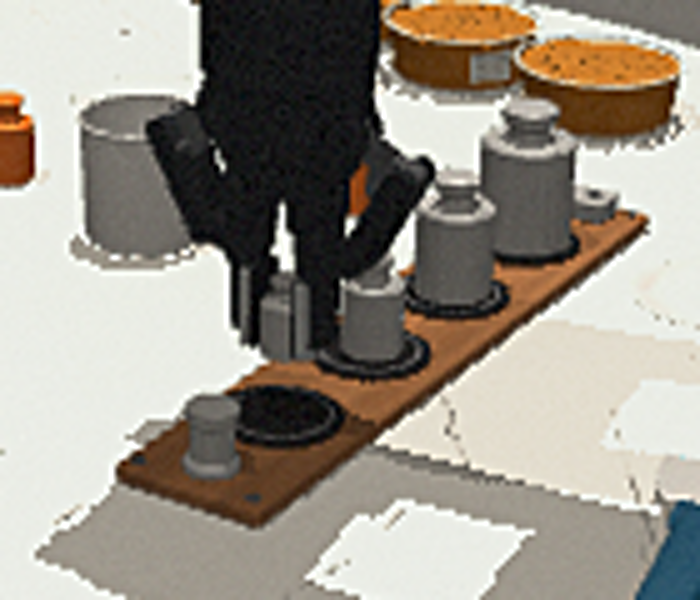

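The tiny weight is above the seat beside the post, at crop (290,412). Lowering.

>>> drive_tool(
  increments=[
    [[1,0,0,-12,0,0,0],[1,0,0,-22,0,0,0],[1,0,0,-29,0,0,0],[1,0,0,-31,0,0,0],[1,0,0,-31,0,0,0],[1,0,0,-31,0,0,0]],
  ],
)

```text
t: 23.13
tool_pos: [497.2, 123.5, 25.1]
orientation: [[0.998, -0.066, 0.0], [-0.066, -0.998, 0.0], [0.0, -0.0, -1.0]]
contact_force: [0.3, 0.6, -1.5]
width: 0.228
```

>>> drive_tool(
  increments=[
    [[1,0,0,-0.6,0,0,0],[1,0,0,-0.6,0,0,0],[-1,0,0,-0.6,0,0,0],[-1,0,0,-0.6,0,0,0],[-1,0,0,-0.6,0,0,0],[-1,0,0,-0.6,0,0,0],[-1,0,0,-0.6,0,0,0],[-1,0,0,20,0,0,0],[-1,0,0,60,0,0,0],[-1,0,0,100,0,0,0],[-1,0,0,130,0,0,0],[-1,0,0,150,0,0,0]],
  ],
)

```text
t: 24.13
tool_pos: [497.6, 123.5, 178.4]
orientation: [[0.998, -0.066, 0.003], [-0.066, -0.998, 0.0], [0.003, -0.001, -1.0]]
contact_force: [0.4, -0.3, -0.0]
width: 0.998
```

>>> drive_tool(
  increments=[
    [[-1,-150,180,60,0,0,0],[-1,-150,180,60,0,0,0],[-1,-150,180,60,0,0,0],[-1,-150,180,60,0,0,0],[-1,-150,180,60,0,0,0],[-1,-150,180,60,0,0,0],[-1,-150,180,60,0,0,0],[-1,-150,180,60,0,0,0],[-1,-150,180,60,0,0,0],[-1,-150,180,60,0,0,0]],
  ],
)

```text
t: 24.97
tool_pos: [347.4, 302.7, 234.4]
orientation: [[0.998, -0.067, -0.001], [-0.067, -0.998, -0.001], [-0.001, 0.001, -1.0]]
contact_force: [-0.1, 0.2, -0.1]
width: 0.999
```

```bash
python3 - <<'E'
from h import *
im={c:imaging.read_camera(c) for c in P}
s=cv2.resize(im["side"][140:260,260:400],None,fx=3,fy=3,interpolation=2); t=cv2.resize(im["top"][130:275,185:375],None,fx=2,fy=2,interpolation=2)
h=max(s.shape[0],t.shape[0]); f=lambda a:cv2.copyMakeBorder(a,0,h-a.shape[0],0,0,0)
cv2.imwrite("pics/end.png",np.hstack([f(s),f(t)]))
o=get_obs();print(o["t"],o["tool_pos"],o["contact_force"])
S={"tiny":(497.2,123.3),"small":(492,43.5),"medium":(486.7,-36.4),"large":(481.5,-116.2)}
for n,(x,y) in S.items():
  for c in P:
    r=[d for d in outline_of(f"weight_{n}_mid",c) if np.linalg.norm(cen(d["mask"])-proj(c,[[x,y,38]])[0])<12]
    l=[d["xyz"] for d in landmark_of(f"weight_{n}_mid",c) if np.hypot(d["xyz"][0]-x,d["xyz"][1]-y)<30]
    print(n,c,"outline dev",np.round(np.array(locate(n,c,r[0]["mask"],x,y,13))-(x,y),1) if r else None,"landmark",np.round(l,0))
for c in P: print("beaker",c,[np.round(d["xyz"]) for d in landmark_of("beaker_mid",c)][:1])
E
```

```text
25.0667 [347.55256426 302.59360263 234.40310101] [-0.05980945  0.23987866  0.85319755]
tiny side outline dev [-1.5  2. ] landmark [[498. 123.  30.]]
tiny top outline dev [-0.8  0.8] landmark [[500. 122.  37.]]
small side outline dev [-3.1  2.8] landmark [[492.  39.  39.]]
small top outline dev None landmark [[491.  39.  37.]]
medium side outline dev [ 0.1 -2.1] landmark [[487. -39.  42.]]
medium top outline dev [-0.5 -2.3] landmark [[485. -38.  43.]]
large side outline dev None landmark [[ 483. -121.   54.]]
large top outline dev [ 0.7 -2.3] landmark [[ 481. -114.   52.]]
beaker side [array([671., -49.,  33.])]
beaker top [array([492.,  41.,  36.])]
```

View pics/end.png

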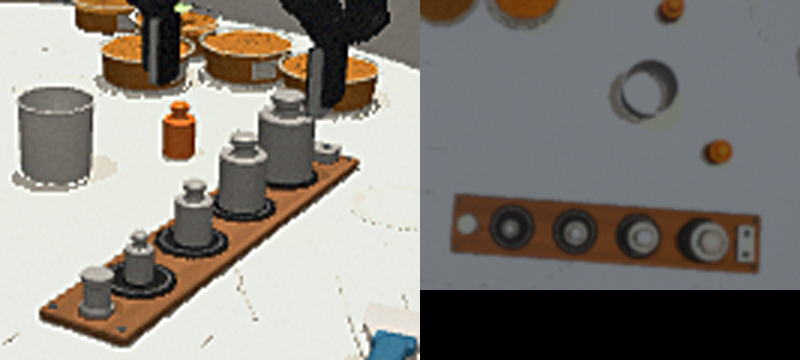

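All four weights stand upright and centred in the right order. The beaker is unmoved: its top-view hit at (492,41) was really the small weight, while the side view puts the beaker at (671,-49), as at the start. Handing in.

```bash
python3 - <<'E'
from h import *
ticket.job_done(); print(get_obs()["t"])
E
```

```text
the job is handed in; nothing more can be done
the job is handed in; nothing more can be done
```

All four check weights are back on the stand in order from the round post: tiny, small, medium, large. I handed the job in at about 25 s, with the arm clear of everything; no verdict was reported.

- **Position:** the last camera checks put each weight upright and within about 5 mm of its seat centre, against the 12 mm allowed. In the final pictures each one looks centred on its rubber ring.
- **Look-alikes:** I took the grey steel small weight and never reached for the two orange ones.
- **Beaker:** the side view put it at (671, -49) at the end, against (669, -52) at the start, so it has not moved.

**Failed or disagreeing checks:**
- The final top-view landmark search for the beaker returned the seated small weight instead; the beaker itself shows in its old place in that picture.
- The last outline check found no match for the small weight in the top view or the large weight in the side view. For those I went by the other camera and the landmark search.
- The two cameras differed by 3 to 5 mm along the row on the seat positions, so I placed to their average.

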